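# Deburr the new well of a tube block

### The job

Take the orange deburring tool from its stand, hook its blade into the well with the red dot, and, starting at the dot, draw it clockwise (seen from above) along the rim, all the way round and back to the dot, with a light, steady pressure of about 3 to 4 N. Then put the tool back upright, fully home in its stand, and leave everything else where it is.

Things in the scene. Friction and masses are not known exactly. Their poses are not given: they have to be found in the camera images.
- bore: Freshly bored well with a red marker dot (8 mm) touching its rim: round, upright, 30 mm across, 42 mm deep, sharp rim. Origin: centre of its mouth, level with the block's top, 80 mm above the bench; z up, x points to the dot, 19.5 mm out. A twin well 52 mm away, already bevelled (grey ring, no dot), is not to be worked.
- block: White plastic tube block, 70 x 120 x 50 mm, two 30 mm wells and five 11 mm wells, clamped rigidly in a blue bolted-down drill-press vise, 260 mm long, whose jaws end 16 mm below the block's top. Origin: centre of its underside, 30 mm above the bench; y along its length, x across it towards the small wells.
- deburrer: Swivel deburring tool, about 0.1 kg, upright in its stand. Orange octagonal handle, 28 mm across flats, 66 mm tall plus a 3 mm cap; flats face the tool's x, y and the diagonals; best gripped 30 mm above its underside. Origin: centre of the handle's underside, z up. Below: round steel nose, 18 mm across, 12 mm long, then the blade, whose end is 33 mm below the origin.
- blade (a joint): Swivel angle of the bent blade, a 3.2 mm round bar: direction from the tool's axis to the blade, counter-clockwise from the tool's x, rad. It turns endlessly and freely, stays where left. It leaves the axis 16 mm below the handle's underside, is 3.5 mm off it at 19 mm below, then slants down and out to its tip, 8 mm off axis at 31 mm below.
- blade_mid (a point): Middle of the blade's slant, 5.75 mm off axis, 25 mm below the handle's underside; held level with the rim. The slant's side facing the axis works: the upright handle is drawn outward past the rim till the blade hooks it from inside (axis 18 to 19 mm from the well's centre), then carried round without turning; the blade trails like a castor. Pushed with the blade ahead of the axis it jams.
- stand: Grey tool stand, 90 x 70 x 45 mm on a rubber foot, fixed. Origin: centre of its underside on the bench. In its middle an upright 24 mm through hole; the tool hangs in it with 3 mm play all round, nose and blade inside, handle's underside resting on the top face 45 mm above the bench.
- reagent: Amber bottle, 54 mm across, 105 mm tall, loose. Origin: centre of its underside.
- slide_box: Blue slide box, 85 x 100 x 34 mm, loose. Origin: centre of its underside.
- sharps_pot: Yellow sharps pot, 106 mm across, 150 mm tall, loose. Origin: centre of its underside.
Not all that is in view belongs to the job. Of the things like the deburrer, leave any that is pink; of the rest the larger one is meant.

How it is judged (in metres and radians):
On the way, in this order (a step that is already met when the one before it is completed fails the run):
1. The blade is hooked in the well and bears lightly on its edge at the red dot (z of blade_mid in the frame of bore between -0.007 and 0.007 m and x of blade_mid in the frame of bore above 0.009 m and y of blade_mid in the frame of bore between -0.006 and 0.006 m and contact force between deburrer and block between 1 and 6 N), for 0.3 s.
2. Still bearing lightly on the edge, the blade has come clockwise an eighth of the way round (z of blade_mid in the frame of bore between -0.007 and 0.007 m and x of blade_mid in the frame of bore above 0.006 m and y of blade_mid in the frame of bore below -0.006 m and contact force between deburrer and block between 1 and 6 N), for 0.3 s.
3. Still bearing lightly on the edge, the blade has come clockwise a quarter of the way round (z of blade_mid in the frame of bore between -0.007 and 0.007 m and x of blade_mid in the frame of bore between -0.006 and 0.006 m and y of blade_mid in the frame of bore below -0.009 m and contact force between deburrer and block between 1 and 6 N), for 0.3 s.
4. Still bearing lightly on the edge, the blade has come clockwise three eighths of the way round (z of blade_mid in the frame of bore between -0.007 and 0.007 m and x of blade_mid in the frame of bore below -0.006 m and y of blade_mid in the frame of bore below -0.006 m and contact force between deburrer and block between 1 and 6 N), for 0.3 s.
5. Still bearing lightly on the edge, the blade has come clockwise half of the way round (z of blade_mid in the frame of bore between -0.007 and 0.007 m and x of blade_mid in the frame of bore below -0.009 m and y of blade_mid in the frame of bore between -0.006 and 0.006 m and contact force between deburrer and block between 1 and 6 N), for 0.3 s.
6. Still bearing lightly on the edge, the blade has come clockwise five eighths of the way round (z of blade_mid in the frame of bore between -0.007 and 0.007 m and x of blade_mid in the frame of bore below -0.006 m and y of blade_mid in the frame of bore above 0.006 m and contact force between deburrer and block between 1 and 6 N), for 0.3 s.
7. Still bearing lightly on the edge, the blade has come clockwise three quarters of the way round (z of blade_mid in the frame of bore between -0.007 and 0.007 m and x of blade_mid in the frame of bore between -0.006 and 0.006 m and y of blade_mid in the frame of bore above 0.009 m and contact force between deburrer and block between 1 and 6 N), for 0.3 s.
8. Still bearing lightly on the edge, the blade has come clockwise seven eighths of the way round (z of blade_mid in the frame of bore between -0.007 and 0.007 m and x of blade_mid in the frame of bore above 0.006 m and y of blade_mid in the frame of bore above 0.006 m and contact force between deburrer and block between 1 and 6 N), for 0.3 s.
9. Still bearing lightly on the edge, the blade has come clockwise back at the red dot (all of step 1), for 0.3 s.
At the end, for the whole second after the job is handed in: The deburring tool stands in its stand: axis within 5 mm of the hole's, handle's underside on the top face within 3 mm, upright within 0.08 rad, at rest (horizontal distance between deburrer and stand below 0.005 m and z of deburrer in the frame of stand between 0.042 and 0.048 m and angle between deburrer's own z axis and vertical below 0.08 rad and linear speed of deburrer below 0.02 m/s); the robot touches nothing.
It fails at once if the tool presses on the block with more than 10 N (contact force between deburrer and block above 10 N).
It fails at once if the bottle is moved more than 15 mm (distance of reagent from where it was at the start of the episode above 0.015 m).
It fails at once if the slide box is moved more than 15 mm (distance of slide_box from where it was at the start of the episode above 0.015 m).
It fails at once if the sharps pot is moved more than 15 mm (distance of sharps_pot from where it was at the start of the episode above 0.015 m).
It also fails if it takes over 72 s, if anything falls off the work surface, if the arm or the gripper's body presses on something with over 40 N, if the wrist force passes 120 N, or if a joint passes its speed limit or range.

### The arm

A 6-joint arm with a two-finger parallel gripper is mounted at the origin on the work surface. World frame = base frame: x ahead of the robot, y to its left, z up, the work surface at z = 0. Lengths are in m, angles in degrees, forces in N, time in s.
With the tool pointing down it reaches from about 0.35 to 0.8 m from the base axis. Payload 7.3 kg.
Tool frame: the origin (TCP) lies on the mounting face of the last link; the fingertips stand arm.tcp_to_tips ahead of it and the grasp point (between the pads) lies 155 mm ahead of it (arm.tcp_to_tips is the distance from the TCP to the fingertips, in m); x points along the fingers, z is the direction in which the jaws open and shut, and the axes are right-handed (so a half turn about x gives the same grasp; the last joint's range is limited). The gripper opens to 85 mm and grips with 20 to 120 N. Pads are 22 mm wide; open, the fingers measure 114 mm over their backs; the gripper's body (76 mm by 85 mm) begins 54 mm behind the grasp point. The pads swing forward as they close: fully open they stand 13 mm farther back than shut.
Start: joints at [-75.516, 19.595, 87.324, -0, 73.075, -8.365], TCP at [0.204, -0.484, 0.405] pointing down, gripper open.
Joint ranges: [-145.02, 145.02], [-44.19, 115.74], [2.07, 154.8], [-57.11, 237.11], [16.16, 152.29], [-177.93, 177.93]. Speed limits (degrees/s): [147.25, 147.25, 180, 180, 180, 180].

### API

Orientations are given as a 3x3 rotation matrix whose columns are the frame's x, y, z axes.
In Python, from bench import arm, camera, camera_model gives the robot as it stands. The module is installed in compiled form; this text tells all that it offers.
- The arm moves only by the tool move_arm, never from a script. Its arguments are lists of equal length, an entry for each row: "delta_pos": the shift along the tool's x, y, z in units of 0.12 m (1.0 is 0.12 m), a list of three; "dr": the turn, a rotation vector about the tool's x, y, z in units of 120 degrees (1.0 is 120 degrees), a list of three; "fingers": the opening, from 0 (shut) to 1 (fully open). A call has 1 to 8 rows; each row shifts and turns the pose as measured when the row begins, along the tool's axes as they then stand; what a row does not reach is not made up. A row lasts 1/8 s, in which the tool goes at most 62.5 mm and 10.7 degrees, less where a joint would pass 70% of its speed; a pose out of reach is approached as far as the arm can. A call with a number of a shift or a turn outside -1 to 1 is refused whole. A call with a gripper value outside its range is refused whole. The fingers move at their own pace and stop on an object; "force" is the grip in N (left out, the last holds). Time passes only in rows, so rows that do not move let the fingers close. It gives the time, the measured TCP pose, the force and the opening at its end, in the units of the state.
- arm.get_obs(): the state, without advancing time (a new reading comes with each control period).
- camera(name): name is "scene" or "side" or "wrist"; returns the picture (480x640x3 uint8, red, green, blue); there is no depth.
- camera_model(name): a dict with "mtx" (3x3 intrinsics, pixels), "rvec" (rotation vector, rad) and "tvec" (3), from world to camera coordinates, as OpenCV has them. Camera axes: x right, y down, z forward; pixel columns grow to the right and rows downward; lengths in m; the calibration is good to about 2 mm. A picture is of the moment at which its call begins: read the wrist's pose just before it. camera_model takes no time and is no camera call; for the wrist camera it gives the pose at the moment of the call.
- arm.finish_job(): hands the job in, once; it reports no verdict.
The state is a dict: "time": time; "joint_pos": joint angles; "joint_velocities": joint speeds; "tau": joint torques, N m; "ee_pos": TCP position; "eef_rot": TCP orientation; "contact_force": force on the tool from outside, world axes, zero at the start; "ft_torque": the same for the moment, N m; "opening": finger opening in m.
Only numpy, scipy, OpenCV 4.12 (cv2) and the standard library are available. Lean on these libraries where they do the work, as an engineer would, in place of code of your own. Each camera call takes 0.05 s, during which the arm holds its last target. There are 200 camera calls.

## Working session

There is one attempt and no reset: what is moved stays moved. The work goes in short steps, Python scripts to look and compute and a tool call to move; the robot and the scene stay as the last step left them, time stands still between calls to the robot, and variables do not carry over. Pictures are saved under pics/ and viewed, about 8 in all and at most 12, crops included, and the job is handed in when it is done.

Besides the shell and the picture viewer there is one more tool, called as name(argument=value, ...) on one line, values as JSON. move_arm: Moves the arm, as the interface text tells. Its arguments: {"type":"object","properties":{"delta_pos":{"type":"array"},"dr":{"type":"array"},"fingers":{"type":"array"},"force":{"type":"number"}},"required":["delta_pos","dr","fingers"]}

```bash
mkdir -p pics
python3 - <<'E'
from bench import arm,camera,camera_model
import cv2,numpy as np
np.set_printoptions(precision=4,suppress=True)
o=arm.get_obs();print(o, arm.tcp_to_tips)
for n in("scene","side","wrist"):
    im=camera(n);cv2.imwrite(f"pics/{n}0.png",im[...,::-1])
    m=camera_model(n);R=cv2.Rodrigues(np.array(m["rvec"]))[0];print(n,m["mtx"],R,"C",-R.T@np.array(m["tvec"]).ravel())
a=cv2.imread("pics/scene0.png");b=cv2.imread("pics/side0.png")
cv2.imwrite("pics/w.png",cv2.imread("pics/wrist0.png"))
E
```

```text
{'time': 0.0, 'joint_pos': array([-75.5163,  19.636 ,  87.3777,   0.0009,  73.0755,  -8.3631]), 'joint_velocities': array([ 0.0447, -0.0059, -0.0558,  0.1367,  0.0837, -0.1266]), 'tau': array([ -0.0006, -43.3682, -24.6016,  -0.0002,   0.0077,  -0.    ]), 'ee_pos': array([ 0.2038, -0.4837,  0.404 ]), 'eef_rot': array([[-0.0004,  0.9215,  0.3883],
       [ 0.0015,  0.3883, -0.9215],
       [-1.    ,  0.0002, -0.0015]]), 'contact_force': array([-0.6601, -0.098 ,  0.2387]), 'ft_torque': array([-0.0069,  0.036 ,  0.0061]), 'opening': 0.08554143796871835} 0.1734
scene [[468.6585   0.     324.4278]
 [  0.     468.6585 234.9279]
 [  0.       0.       1.    ]] [[-0.7199  0.6938 -0.0195]
 [ 0.5337  0.5355 -0.6545]
 [-0.4437 -0.4816 -0.7558]] C [0.9992 0.4231 0.8103]
side [[569.9728   0.     312.5003]
 [  0.     569.9728 241.8876]
 [  0.       0.       1.    ]] [[-0.8824 -0.4704 -0.0005]
 [-0.2629  0.4941 -0.8287]
 [ 0.3901 -0.7311 -0.5597]] C [0.0196 1.0018 0.8733]
wrist [[360.2388   0.     320.3151]
 [  0.     360.2388 239.8819]
 [  0.       0.       1.    ]] [[ 0.3889 -0.9213 -0.0007]
 [-0.8826 -0.3728  0.2866]
 [-0.2643 -0.1108 -0.9581]] C [ 0.2711 -0.4559  0.3728]
```

View pics/scene0.png

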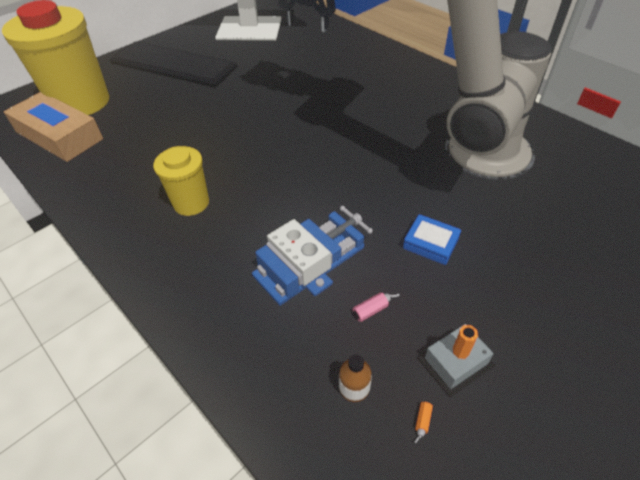

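View pics/side0.png

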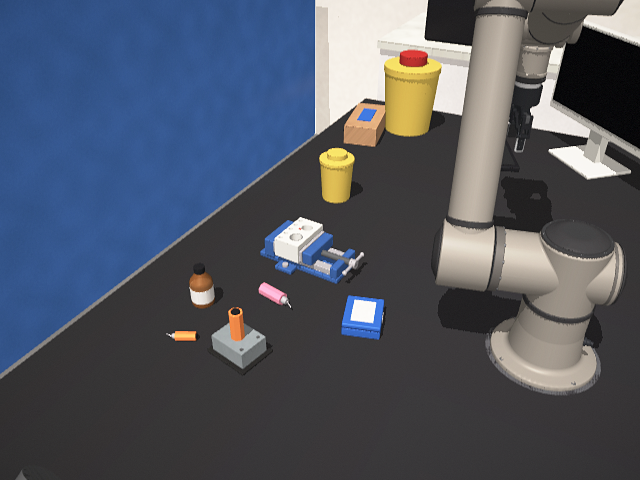

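Scene view: the orange tool is in its stand at about (466,340), a smaller orange one lies at (424,418), the pink one is at (372,306), and the block is at (300,250) with the red dot near (293,241). Side view: the tool is at (236,325) and the block at (298,240).

```bash
cat > h.py <<'E'
from bench import arm,camera,camera_model
import cv2,numpy as np
np.set_printoptions(precision=4,suppress=True)
def ray(m,uv,z):
    R=cv2.Rodrigues(np.array(m["rvec"]))[0];C=-R.T@np.array(m["tvec"]).ravel()
    d=R.T@np.linalg.inv(m["mtx"])@np.array([uv[0],uv[1],1.]);return C+d*(z-C[2])/d[2]
def blobs(im,lo,hi,amin=5):
    hsv=cv2.cvtColor(im,cv2.COLOR_BGR2HSV);k=cv2.inRange(hsv,lo,hi)
    n,l,s,c=cv2.connectedComponentsWithStats(k)
    return [(c[i],s[i]) for i in range(1,n) if s[i][4]>=amin]
E
python3 - <<'E'
from h import *
for n in("scene","side"):
    im=cv2.imread(f"pics/{n}0.png");m=camera_model(n)
    print(n)
    for c,s in blobs(im,(5,180,120),(16,255,255),60): print("or",c,s,"z.08",ray(m,c,.08))
    for c,s in blobs(im,(0,120,90),(4,255,255),2)+blobs(im,(174,120,90),(180,255,255),2): print("red",c,s,ray(m,c,.08))
s=cv2.imread("pics/scene0.png");d=cv2.imread("pics/side0.png")
f=lambda i,x,y,w=100,h=75:cv2.resize(i[y:y+h,x:x+w],(400,300),interpolation=cv2.INTER_CUBIC)
cv2.imwrite("pics/c1.png",np.vstack([np.hstack([f(s,250,205),f(d,255,205)]),np.hstack([f(s,415,315),f(d,190,300)])]))
E
```

```text
scene
or [463.3191 344.9149] [455 328  19  29 235] z.08 [0.5749 0.3031 0.08  ]
or [423.5615 415.5041] [416 403  16  28 244] z.08 [0.7176 0.3303 0.08  ]
red [38.1181 13.1789] [ 17   0  42  27 872] [ 0.568  -1.5261  0.08  ]
red [598.3956 102.2265] [578  88  42  30 680] [-0.2756  0.1373  0.08  ]
red [600.  108.5] [600 108   1   2   2] [-0.2507  0.1534  0.08  ]
side
or [239.8624 327.6972] [231 314  13  26 109] z.08 [0.5563 0.3101 0.08  ]
red [413.0936  57.4251] [400  50  28  16 374] [ 0.8887 -1.6481  0.08  ]
red [299.5 228.5] [299 228   2   2   2] [ 0.6311 -0.0731  0.08  ]
red [400.1429  60.    ] [400  57   2   7   7] [ 0.9284 -1.5799  0.08  ]
red [425.25   61.375] [423  58   4   7   8] [ 0.8168 -1.6145  0.08  ]
red [408.5  65. ] [408  65   2   1   2] [ 0.8665 -1.5246  0.08  ]
red [420.5  65. ] [420  65   2   1   2] [ 0.8178 -1.5504  0.08  ]
```

View pics/c1.png

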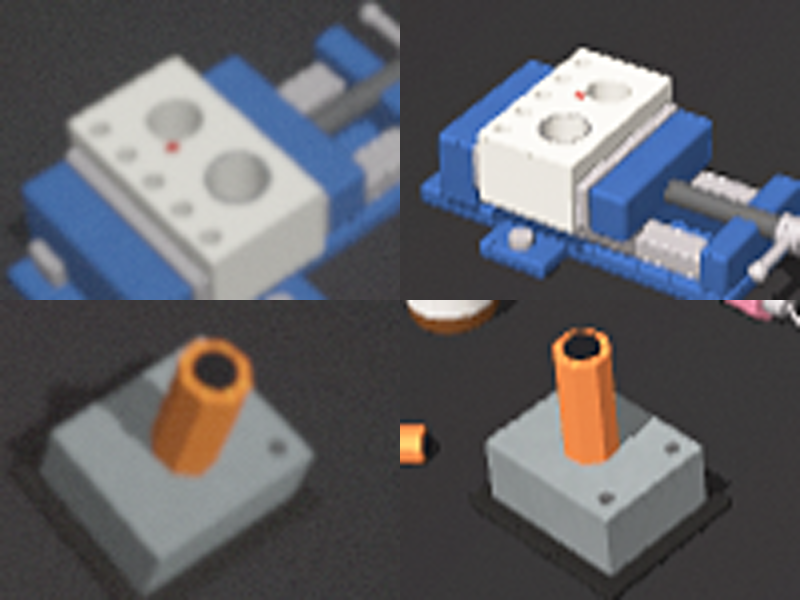

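Run:
```python
from h import *
S=camera_model("scene");D=camera_model("side")
for nm,a,b,z in[("dotwell",(293.5,234.75),(255+52.2,205+22.8),.08),("twin",(309.5,249.25),(255+41.2,205+32),.08),("dot",(293,241.5),(300,228.9),.08),("cap",(469,332.5),(235.5,311.5),.114),("stand hole",(461.5,355),(238,341),.045)]:
    print(nm,ray(S,a,z),ray(D,b,z))
```

```text
dotwell [ 0.6154 -0.0878  0.08  ] [ 0.6152 -0.0854  0.08  ]
twin [ 0.6182 -0.0361  0.08  ] [ 0.6191 -0.0346  0.08  ]
dot [ 0.6283 -0.0748  0.08  ] [ 0.629 -0.072  0.08 ]
cap [0.5692 0.302  0.114 ] [0.5679 0.3041 0.114 ]
stand hole [0.573  0.3065 0.045 ] [0.5607 0.3148 0.045 ]
```

move_arm(delta_pos=[[0,0.33,-0.3],[0,0.33,-0.3],[0,0.33,-0.3],[0,0.33,-0.3],[0,0.33,-0.3],[0,0.33,-0.3],[0,0.33,-0.3],[0,0.33,-0.3]], dr=[[0,0,0],[0,0,0],[0,0,0],[0,0,0],[0,0,0],[0,0,0],[0,0,0],[0,0,0]], fingers=[1,1,1,1,1,1,1,1])

```text
time: 1.15
ee_pos: [0.3877, -0.0868, 0.4032]
eef_rot: [[0.0, 0.925, 0.381], [0.002, 0.381, -0.925], [-1.0, 0.001, -0.002]]
contact_force: [0.7, -0.7, 0.7]
opening: 0.0852
```

move_arm(delta_pos=[[0.08,0.33,-0.3],[0.08,0.33,-0.3],[0.08,0.33,-0.3],[0.08,0.33,-0.3],[0.08,0.33,-0.3],[0.08,0.33,-0.3],[0.08,0.33,-0.3],[0.08,0.3,-0.3]], dr=[[0,0,0],[0,0,0],[0,0,0],[0,0,0],[0,0,0],[0,0,0],[0,0,0],[0,0,0]], fingers=[1,1,1,1,1,1,1,1])

```text
time: 2.15
ee_pos: [0.5716, 0.3135, 0.3244]
eef_rot: [[0.002, 0.924, 0.382], [0.0, 0.382, -0.924], [-1.0, 0.002, 0.001]]
contact_force: [0.9, -0.1, -0.2]
opening: 0.0854
```

move_arm(delta_pos=[[0,0,0]], dr=[[0,0,0]], fingers=[1])

```text
time: 2.28
ee_pos: [0.5716, 0.3166, 0.3219]
eef_rot: [[-0.0, 0.923, 0.385], [-0.0, 0.385, -0.923], [-1.0, -0.0, 0.0]]
contact_force: [0.4, -0.5, -0.2]
opening: 0.0854
```

Run:
```python
from h import *
o=arm.get_obs();m=camera_model("wrist");im=camera("wrist")[...,::-1].copy();cv2.imwrite("pics/w1.png",im)
import pickle;pickle.dump((o,m),open("w1.pkl","wb"))
print(o["ee_pos"],o["eef_rot"],o["joint_pos"])
for c,s in blobs(im,(5,150,80),(16,255,255),100): print(c,s,ray(m,c,.09))
# black cap: dark blob inside orange
```

```text
[0.5716 0.3166 0.3219] [[-0.0003  0.9228  0.3852]
 [-0.0004  0.3852 -0.9228]
 [-1.     -0.0004  0.0003]] [22.2685 36.9411 71.7207 -0.0156 71.3621 89.6154]
[603.0531  55.5949] [ 567   15   73   89 3651] [0.7279 0.2268 0.09  ]
[518.2917  82.9491] [513  50  20  62 216] [0.7004 0.2594 0.09  ]
[628.5114  98.6645] [607  82  33  32 307] [0.7161 0.2025 0.09  ]
[338.7655 251.528 ] [ 318  231   48   52 1288] [0.5811 0.3081 0.09  ]
[363.5984 292.7008] [351 273  22  31 127] [0.5628 0.2836 0.09  ]
[335.0042 302.7029] [321 288  35  24 239] [0.5499 0.297  0.09  ]
```

View pics/w1.png

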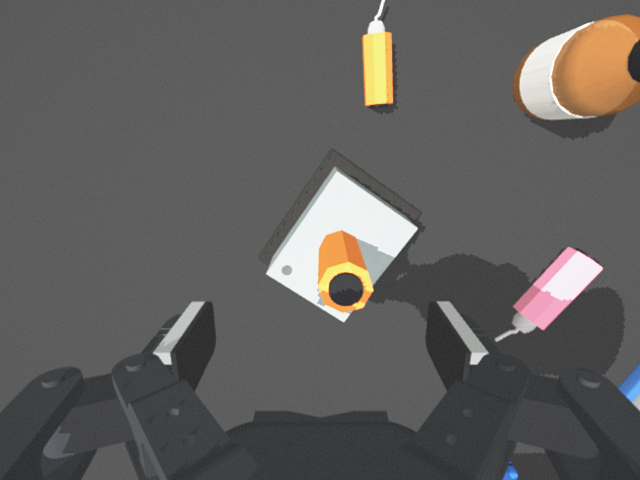

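Run:
```python
from h import *
import pickle
o,m=pickle.load(open("w1.pkl","rb"));im=cv2.imread("pics/w1.png")
print(im[289,368],im[268,345],im[250,340],im[309,352])
hsv=cv2.cvtColor(im,cv2.COLOR_BGR2HSV);k=cv2.inRange(hsv,(10,120,235),(30,255,255));k[:250]=0;k[:,:310]=0;k[330:]=0;k[:,390:]=0
P=[ray(m,(x,y),.111)[:2] for y,x in np.argwhere(k)];P=np.array(P);print(len(P))
d=cv2.inRange(hsv,(0,0,0),(180,255,60));n,l,s,c=cv2.connectedComponentsWithStats(d[270:310,328:366])
i=1+np.argmax(s[1:,4]);print("cap",c[i]+[328,270],s[i],ray(m,c[i]+[328,270],.114))
for a in range(0,180,5):
    u=[np.cos(np.radians(a)),np.sin(np.radians(a))];q=P@u;hi,lo=np.percentile(q,99.7),np.percentile(q,.3);print(a,round(1e3*(hi-lo),1),round((hi+lo)/2,4),end=" | ")
# stand edges
w=cv2.inRange(hsv,(0,0,120),(180,60,255));cs,_=cv2.findContours(w,cv2.RETR_EXTERNAL,cv2.CHAIN_APPROX_NONE)
c=max([c for c in cs if cv2.pointPolygonTest(c,(300.,240.),False)>0],key=cv2.contourArea)
Q=np.array([ray(m,p[0],.045)[:2] for p in c],np.float32);print("\nstand",cv2.minAreaRect(Q*1000))
```

```text
[129 245 247] [135 246 247] [ 77 159 244] [ 89 171 249]
1525
cap [346.175 296.6  ] [  3  19  31  16 320] [0.5662 0.2986 0.114 ]
0 32.6 0.5724 | 5 33.5 0.5967 | 10 34.2 0.6164 | 15 34.8 0.6314 | 20 35.3 0.6417 | 25 35.9 0.6472 | 30 36.6 0.648 | 35 37.2 0.6438 | 40 38.0 0.6346 | 45 38.7 0.6205 | 50 39.1 0.6016 | 55 39.4 0.578 | 60 39.4 0.5501 | 65 39.1 0.518 | 70 38.6 0.482 | 75 37.8 0.4423 | 80 36.6 0.3991 | 85 35.6 0.3529 | 90 34.7 0.3038 | 95 33.6 0.2523 | 100 32.4 0.1988 | 105 31.0 0.1438 | 110 29.6 0.0877 | 115 29.0 0.0315 | 120 28.4 -0.0248 | 125 27.9 -0.0808 | 130 27.5 -0.136 | 135 27.5 -0.1903 | 140 27.9 -0.2432 | 145 28.2 -0.2943 | 150 28.5 -0.3432 | 155 28.7 -0.3894 | 160 29.0 -0.433 | 165 29.9 -0.4735 | 170 30.8 -0.5106 | 175 31.7 -0.5436 | 
stand ((569.7339477539062, 300.4257507324219), (73.8011474609375, 92.4338607788086), 78.15849304199219)
```

Run:
```python
import cv2
im=cv2.imread("pics/w1.png");cv2.imwrite("pics/c2.png",cv2.resize(im[220:330,300:400],None,fx=5,fy=5,interpolation=cv2.INTER_NEAREST))
```

```text
(no output)
```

View pics/c2.png

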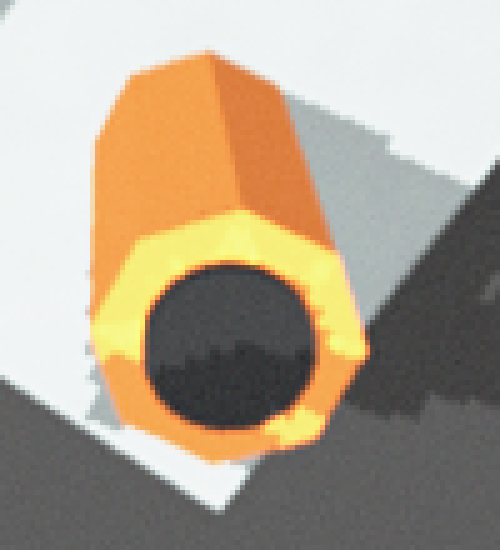

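The crop shows the octagonal top with corners at (242,211), (338,254), (368,350), (318,438), (213,463), (122,424), (92,330) and (140,240); the cap centre is at (230,347).

Run:
```python
from h import *
import pickle
o,m=pickle.load(open("w1.pkl","rb"))
p=[(242,211),(338,254),(368,350),(318,438),(213,463),(122,424),(92,330),(140,240)]
W=np.array([ray(m,(300+(x+.5)/5-.5,220+(y+.5)/5-.5),.111)[:2] for x,y in p])
c=W.mean(0);d=W-c;a=np.degrees(np.arctan2(d[:,1],d[:,0]));print(c,np.linalg.norm(d,axis=1),a)
al=np.degrees(np.angle(np.mean(np.exp(1j*np.radians(a*8)))))/8;print("corner mod45",al,"flat",al+22.5)
print("cap",ray(m,(346,289.4),.114)); R=o["eef_rot"];print("gripper z az",np.degrees(np.arctan2(R[1,2],R[0,2])))
t=np.array([*c,.23])-o["ee_pos"];print(R.T@t/.12)
```

```text
[0.5697 0.3003] [0.0149 0.0152 0.0151 0.0154 0.0148 0.0153 0.0149 0.0151] [  18.5828  -26.1191  -71.7103 -116.7464 -163.0455  153.5643  108.0707
   62.6546]
corner mod45 18.15693905851494 flat 40.656939058514936
cap [0.57   0.3003 0.114 ]
gripper z az -67.34194746503367
[ 0.7656 -0.0667  0.1188]
```

move_arm(delta_pos=[[0,-0.067,0.119],[0,0,0],[0,0,0],[0,0,0]], dr=[[0,0,0],[-0.075,0,0],[-0.075,0,0],[0,0,0]], fingers=[1,1,1,1])

```text
time: 2.82
ee_pos: [0.5686, 0.2908, 0.3243]
eef_rot: [[-0.0, 0.758, 0.652], [-0.003, 0.652, -0.758], [-1.0, -0.002, 0.002]]
contact_force: [-0.3, 0.1, -0.4]
opening: 0.0853
```

```bash
cat >> h.py <<'E'
def to(p,az=None):
    o=arm.get_obs();R=o["eef_rot"];print("t",o["time"],"pos",o["ee_pos"],"az",np.degrees(np.arctan2(R[1,2],R[0,2])),"F",o["contact_force"],"delta",R.T@(np.array(p)-o["ee_pos"])/.12)
E
python3 -c "
from h import *
to([.5698,.3003,.23])"
```

```text
t 2.825 pos [0.5686 0.2908 0.3243] az -49.276288872552605 F [-0.2985  0.0777 -0.3929] delta [ 0.7854  0.0611 -0.0552]
```

move_arm(delta_pos=[[0,0.06,-0.055],[0.25,0,0],[0.25,0,0],[0.1,0,0],[0,0,0]], dr=[[0,0,0],[0,0,0],[0,0,0],[0,0,0],[0,0,0]], fingers=[1,1,1,1,1])

```text
time: 3.45
ee_pos: [0.5705, 0.2994, 0.2535]
eef_rot: [[0.004, 0.767, 0.642], [-0.001, 0.642, -0.767], [-1.0, 0.002, 0.003]]
contact_force: [0.5, 0.5, 0.9]
opening: 0.0854
```

```bash
python3 -c "
from h import *
to([.5698,.3003,.23])"
```

```text
t 3.45 pos [0.5705 0.2994 0.2535] az -50.07652096439448 F [0.5476 0.4657 0.9179] delta [ 0.1955  0.0003 -0.0101]
```

move_arm(delta_pos=[[0.1,0,-0.01],[0.095,0,0],[0,0,0],[0,0,0],[0,0,0],[0,0,0],[0,0,0],[0,0,0]], dr=[[0,0,0],[0,0,0],[0,0,0],[0,0,0],[0,0,0],[0,0,0],[0,0,0],[0,0,0]], fingers=[1,1,1,0,0,0,0,0], force=80)

```text
time: 4.45
ee_pos: [0.5706, 0.3008, 0.2319]
eef_rot: [[0.009, 0.768, 0.641], [0.001, 0.641, -0.768], [-1.0, 0.008, 0.005]]
contact_force: [0.4, 0.3, -1.2]
opening: 0.0271
```

```bash
python3 -c "
from h import *
to([.5698,.3003,.23])
print(arm.get_obs()['opening'])
to([.5698,.3003,.23])"
```

```text
t 4.45 pos [0.5706 0.3008 0.2319] az -50.13458617778958 F [ 0.4136  0.2905 -1.2404] delta [ 0.016  -0.0084 -0.001 ]
0.027060883195655583
t 4.45 pos [0.5706 0.3008 0.2319] az -50.13458617778958 F [ 0.4136  0.2905 -1.2404] delta [ 0.016  -0.0084 -0.001 ]
```

move_arm(delta_pos=[[-0.15,0,0],[-0.3,0,0],[-0.3,0,0],[-0.1,-0.178,0.272],[0,-0.178,0.272],[0,-0.178,0.272],[0,-0.178,0.272],[0,0,0]], dr=[[0,0,0],[0,0,0],[0,0,0],[0,0,0],[0,0,0],[0,0,0],[0,0,0],[0,0,0]], fingers=[0,0,0,0,0,0,0,0])

```text
time: 5.45
ee_pos: [0.588, 0.142, 0.3467]
eef_rot: [[0.018, 0.766, 0.643], [0.002, 0.643, -0.766], [-1.0, 0.015, 0.01]]
contact_force: [0.7, -0.1, -0.6]
opening: 0.0271
```

Run:
```python
from h import *
o=arm.get_obs();to([.615,-.0865,.332]);R=o["eef_rot"];p=o["ee_pos"]
f=[]
for n in("scene","side"):
    im=camera(n)[...,::-1].copy();cv2.imwrite(f"pics/{n}2.png",im);m=camera_model(n)
    q=lambda d:cv2.projectPoints((p+R[:,0]*d)[None],np.array(m["rvec"]),np.array(m["tvec"]),np.array(m["mtx"]),None)[0].ravel()
    print(n,q(.187),q(.199),q(.22));u,v=(int(t) for t in q(.2));x0,y0=u-25,v-25
    print(x0,y0);f.append(cv2.resize(im[y0:y0+50,x0:x0+50],(400,400),interpolation=cv2.INTER_NEAREST))
cv2.imwrite("pics/c3.png",np.hstack(f))
```

```text
t 5.45 pos [0.588  0.142  0.3467] az -50.01669643253764 F [ 0.7313 -0.0928 -0.6039] delta [ 0.1232 -1.0534  1.6024]
scene [389.1375 268.4855] [388.4809 272.6974] [387.3658 279.8499]
363 248
side [266.9796 249.3226] [267.1359 253.7678] [267.4053 261.4327]
242 229
```

View pics/c3.png

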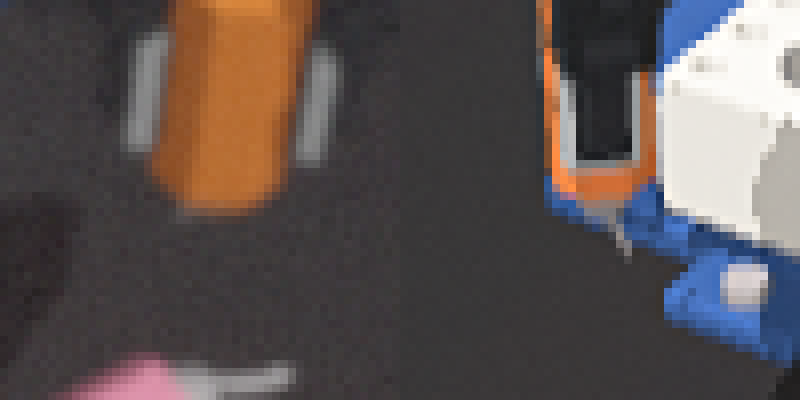

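Side view: the blade tip is about 3 px to the right of the axis at (270,261). It isn't visible in the scene view, so the blade points roughly to azimuth 208°, which is nearly opposite the dot (45°) and suits the job. Moving to just beside the well.

move_arm(delta_pos=[[0,-0.21,0.267],[0,-0.21,0.267],[0.02,-0.21,0.267],[0.02,-0.21,0.267],[0.02,-0.21,0.267],[0.02,-0.21,0.267],[0,0,0],[0,0,0]], dr=[[0,0,0],[0,0,0],[0,0,0],[0,0,0],[0,0,0],[0,0,0],[0,0,0],[0,0,0]], fingers=[0,0,0,0,0,0,0,0])

```text
time: 6.55
ee_pos: [0.5988, -0.0952, 0.3388]
eef_rot: [[0.022, 0.755, 0.656], [0.006, 0.656, -0.755], [-1.0, 0.02, 0.01]]
contact_force: [0.2, 1.0, -2.4]
opening: 0.0273
```

```bash
cat >> h.py <<'E'
from scipy.spatial.transform import Rotation as Ro
def turn(az=-49.34,tilt=0.):
    R=arm.get_obs()["eef_rot"];a=np.radians(az);z=np.array([np.cos(a),np.sin(a),0]);x=np.array([0,0,-1.]);D=np.c_[x,np.cross(z,x),z]
    print("tilt",R[:,0],"dr",Ro.from_matrix(R.T@D).as_rotvec(True)/120)
E
python3 - <<'E'
from h import *
o=arm.get_obs();m=camera_model("wrist");im=camera("wrist")[...,::-1].copy();cv2.imwrite("pics/w3.png",im)
import pickle;pickle.dump((o,m),open("w3.pkl","wb"))
to([.615,-.0865,.332]);turn()
for n in("scene","side"): cv2.imwrite(f"pics/{n}3.png",camera(n)[...,::-1])
for c,s in blobs(im,(0,120,90),(5,255,255),5)+blobs(im,(172,120,90),(180,255,255),5): print("red",c,s,ray(m,c,.08))
E
```

```text
t 6.6 pos [ 0.5988 -0.0951  0.3388] az -48.99572976741752 F [ 0.2759 -0.1033 -1.1684] delta [0.0601 0.1477 0.0342]
tilt [ 0.0218  0.006  -0.9997] dr [ 0.0029  0.0047 -0.0098]
red [324.6075 200.0561] [319 195  12  12 107] [ 0.6299 -0.0757  0.08  ]
```

View pics/w3.png

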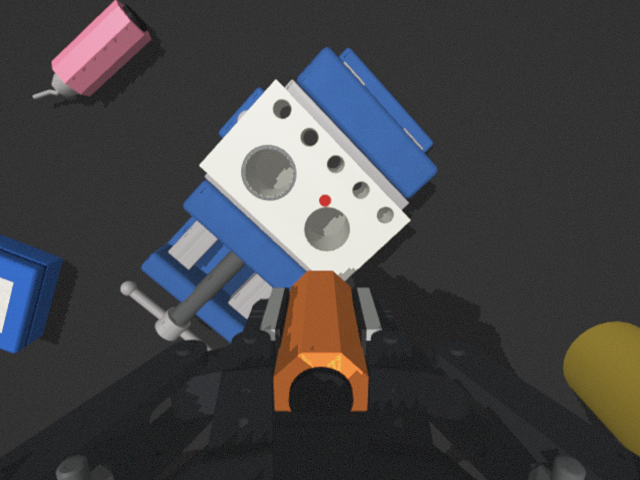

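Run:
```python
from h import *
import pickle
o,m=pickle.load(open("w3.pkl","rb"));im=cv2.imread("pics/w3.png")
hsv=cv2.cvtColor(im,cv2.COLOR_BGR2HSV);g=cv2.inRange(hsv,(0,0,0),(180,80,205))
n,l,s,c=cv2.connectedComponentsWithStats(g[195:262,295:360]);i=l[229-195,327-295];print(s[i])
pts,_=cv2.findContours((l==i).astype(np.uint8),cv2.RETR_EXTERNAL,cv2.CHAIN_APPROX_NONE)
W=np.array([ray(m,p[0]+[295,195],.08)[:2]*1000 for p in max(pts,key=len)],np.float32)
print(cv2.minEnclosingCircle(W),cv2.fitEllipse(W))
print("c",ray(m,(327,229),.08),"dot",ray(m,(324.6,200.06),.08))
```

```text
[   9   11   46   46 1626]
((616.346435546875, -89.21435546875), 15.186517715454102) ((616.3543090820312, -89.26142120361328), (29.480701446533203, 29.68740463256836), 54.385986328125)
c [ 0.6165 -0.0895  0.08  ] dot [ 0.6299 -0.0757  0.08  ]
```

move_arm(delta_pos=[[0,0.09,0.028],[0,0.085,0.028],[0,0,0],[0,0,0]], dr=[[0.0,0.004,-0.008],[0,0,0],[0,0,0],[0,0,0]], fingers=[0,0,0,0])

```text
time: 7.2
ee_pos: [0.6197, -0.0827, 0.3394]
eef_rot: [[0.004, 0.751, 0.66], [0.001, 0.66, -0.751], [-1.0, 0.004, 0.001]]
contact_force: [-0.8, 0.2, -1.3]
opening: 0.0269
```

Run:
```python
from h import *
o=arm.get_obs();to([.6191,-.0864,.292]);turn();R=o["eef_rot"];p=o["ee_pos"];print(p+R[:,0]*.212)
for i in range(4): camera("side");print(arm.get_obs()["contact_force"],arm.get_obs()["ee_pos"])
f=[]
for n in("scene","side"):
    im=camera(n)[...,::-1].copy();cv2.imwrite(f"pics/{n}4.png",im);m=camera_model(n)
    q=lambda d:cv2.projectPoints((p+R[:,0]*d)[None],np.array(m["rvec"]),np.array(m["tvec"]),np.array(m["mtx"]),None)[0].ravel()
    u,v=(int(t) for t in q(.21));x0,y0=u-25,v-25;print(n,x0,y0,q(.199),q(.22))
    f.append(cv2.resize(im[y0:y0+50,x0:x0+50],(400,400),interpolation=cv2.INTER_NEAREST))
cv2.imwrite("pics/c4.png",np.hstack(f))
```

```text
t 7.2 pos [ 0.6197 -0.0827  0.3394] az -48.71223499761412 F [-0.7579  0.1885 -1.2815] delta [ 0.395  -0.0254  0.0197]
tilt [ 0.0037  0.0014 -1.    ] dr [ 0.0052  0.0006 -0.0018]
[ 0.6204 -0.0824  0.1274]
[ 0.3668  0.3384 -1.5161] [ 0.6196 -0.0827  0.3394]
[-0.5947  0.2654 -1.7993] [ 0.6196 -0.0829  0.3395]
[-0.2148 -0.8095  0.031 ] [ 0.6196 -0.0831  0.3395]
[ 0.01   -0.7807 -0.816 ] [ 0.6196 -0.0832  0.3395]
scene 266 196 [291.2888 217.3715] [292.0384 224.5972]
side 279 186 [304.6836 207.6551] [304.719  214.7757]
```

View pics/c4.png

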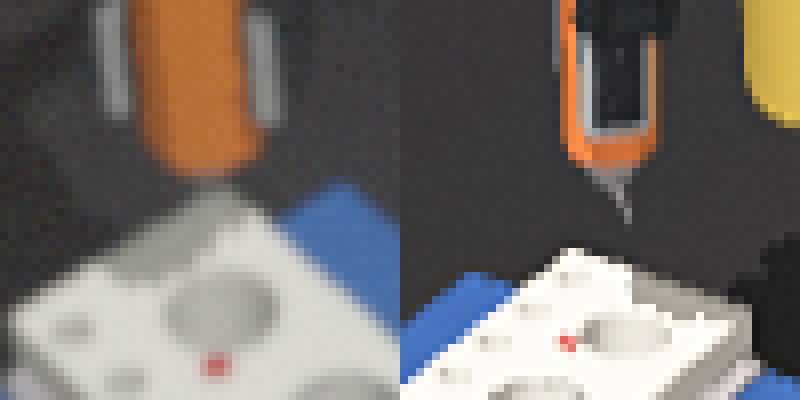

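Side view: the blade tip is at crop (629,225), right of the nose, and it is still hidden in the scene view, so it points away from the dot. Descending into the well.

move_arm(delta_pos=[[0.1,-0.025,0.02],[0.1,0,0],[0.1,0,0],[0.09,0,0],[0,0,0],[0,0,0]], dr=[[0,0,0],[0,0,0],[0,0,0],[0,0,0],[0,0,0],[0,0,0]], fingers=[0,0,0,0,0,0])

```text
time: 8.25
ee_pos: [0.6187, -0.0875, 0.2881]
eef_rot: [[0.002, 0.752, 0.659], [0.002, 0.659, -0.752], [-1.0, 0.002, -0.0]]
contact_force: [-0.5, 1.4, -1.8]
opening: 0.027
```

```bash
cat >> h.py <<'E'
C=np.array([.6163,-.0892])
def st(n=4,base=np.zeros(3)):
    F=[];P=[];T=[]
    for i in range(n):
        o=arm.get_obs();F.append(o["contact_force"]);P.append(o["ee_pos"]);T.append(o["ft_torque"]);
        if n>1: camera("side")
    o=arm.get_obs();R=o["eef_rot"];p=o["ee_pos"];ax=(p+R[:,0]*.212);d=ax[:2]-C;r=np.linalg.norm(d);th=np.degrees(np.arctan2(d[1],d[0]))
    F=np.array(F);f=F.mean(0)-base;u=d/r
    print("t",o["time"],"tcp",p,"axis r %.1fmm az %.1f (rel dot %.1f)"%(r*1e3,th,th-45),"F",f,"radial %.2f tang %.2f"%(f[:2]@u,f[:2]@[-u[1],u[0]]),"rot",R[:,0],"gz",np.degrees(np.arctan2(R[1,2],R[0,2])),"M",np.mean(T,0))
E
python3 -c "
from h import *
st(6);to([.6191,-.0864,.292]);turn()"
```

```text
t 8.55 tcp [ 0.6186 -0.0875  0.2884] axis r 3.4mm az 36.8 (rel dot -8.2) F [-0.1597  0.1392 -1.0217] radial -0.04 tang 0.21 rot [ 0.002   0.0018 -1.    ] gz -48.804384993136516 M [-0.0342  0.0064  0.0103]
t 8.55 pos [ 0.6186 -0.0875  0.2884] az -48.804384993136516 F [-0.5402  0.6625 -2.0798] delta [-0.0298  0.0094 -0.0045]
tilt [ 0.002   0.0018 -1.    ] dr [ 0.0045 -0.     -0.0013]
```

move_arm(delta_pos=[[-0.03,0.03,0.0],[0,0.03,0.0],[0,0.03,0.0],[0,0.015,0]], dr=[[0,0,0],[0,0,0],[0,0,0],[0,0,0]], fingers=[0,0,0,0])

```text
time: 9.05
ee_pos: [0.6289, -0.0786, 0.2929]
eef_rot: [[0.003, 0.752, 0.659], [0.002, 0.659, -0.752], [-1.0, 0.004, 0.001]]
contact_force: [-0.5, 0.5, -1.7]
opening: 0.0268
```

```bash
python3 -c "
from h import *
st(4)"
```

```text
t 9.25 tcp [ 0.6286 -0.0788  0.2928] axis r 16.8mm az 39.6 (rel dot -5.4) F [-0.2571  0.3681 -1.1839] radial 0.04 tang 0.45 rot [ 0.0028  0.0017 -1.    ] gz -48.814216082476484 M [0.0075 0.0088 0.0117]
```

move_arm(delta_pos=[[0,0.008,-0.012],[0,0.006,0],[0,0.004,0]], dr=[[0,0,0],[0,0,0],[0,0,0]], fingers=[0,0,0])

```text
time: 9.62
ee_pos: [0.6292, -0.0763, 0.2928]
eef_rot: [[0.003, 0.753, 0.658], [0.002, 0.658, -0.753], [-1.0, 0.003, 0.0]]
contact_force: [-0.1, -0.9, -1.5]
opening: 0.0272
```

```bash
python3 -c "
from h import *
st(4)"
```

```text
t 9.825 tcp [ 0.6292 -0.0764  0.2927] axis r 18.8mm az 44.5 (rel dot -0.5) F [-0.1951  0.2255 -0.9127] radial 0.02 tang 0.30 rot [ 0.0025  0.0017 -1.    ] gz -48.83205197882433 M [-0.0169 -0.0132  0.    ]
```

move_arm(delta_pos=[[0,0.005,0],[0,0.005,0]], dr=[[0,0,0],[0,0,0]], fingers=[0,0])

```text
time: 10.07
ee_pos: [0.6301, -0.0756, 0.2928]
eef_rot: [[0.003, 0.753, 0.658], [0.002, 0.658, -0.753], [-1.0, 0.003, 0.0]]
contact_force: [0.1, 0.5, -1.2]
opening: 0.0269
```

```bash
python3 -c "
from h import *
st(4)"
```

```text
t 10.275 tcp [ 0.6301 -0.0756  0.2928] axis r 20.0mm az 44.3 (rel dot -0.7) F [-0.0343  0.0162 -0.8073] radial -0.01 tang 0.04 rot [ 0.0025  0.0017 -1.    ] gz -48.83317617273617 M [-0.004   0.0143  0.0001]
```

move_arm(delta_pos=[[0,0.005,0],[0,0.005,0]], dr=[[0,0,0],[0,0,0]], fingers=[0,0])

```text
time: 10.52
ee_pos: [0.631, -0.0748, 0.2928]
eef_rot: [[0.002, 0.753, 0.658], [0.002, 0.658, -0.753], [-1.0, 0.003, 0.0]]
contact_force: [-0.6, 0.7, -1.4]
opening: 0.0269
```

Run:
```python
from h import *
st(4)
o=arm.get_obs();R=o["eef_rot"];p=o["ee_pos"];f=[]
for n in("scene","side"):
    im=camera(n)[...,::-1].copy();m=camera_model(n)
    q=lambda d:cv2.projectPoints((p+R[:,0]*d)[None],np.array(m["rvec"]),np.array(m["tvec"]),np.array(m["mtx"]),None)[0].ravel()
    u,v=(int(t) for t in q(.2));x0,y0=u-25,v-25;print(n,x0,y0,q(.187),q(.22))
    f.append(cv2.resize(im[y0:y0+50,x0:x0+50],(400,400),interpolation=cv2.INTER_NEAREST))
cv2.imwrite("pics/c5.png",np.hstack(f))
```

```text
t 10.725 tcp [ 0.631  -0.0749  0.2927] axis r 21.1mm az 44.1 (rel dot -0.9) F [-0.1852  0.3622 -1.0113] radial 0.12 tang 0.39 rot [ 0.0023  0.0016 -1.    ] gz -48.83083996761821 M [-0.0728  0.0612  0.0104]
scene 266 213 [291.0107 234.1229] [292.1815 244.7185]
side 274 199 [299.5441 219.7254] [299.6777 230.5816]
```

View pics/c5.png

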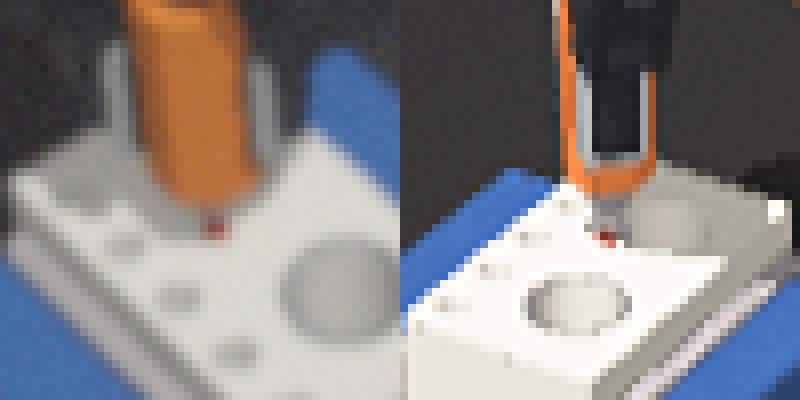

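Contact is starting: the moment reading shows about 0.45 N inward. The approximately 2 mm offset matches the offset of the tool in the grip, so I'm shifting the effective centre.

```bash
cat >> h.py <<'E'
C=np.array([.6185,-.0885])
B=np.array([-.010,.004])
def st(n=3,dth=30,push=0):
    F=[];T=[]
    for i in range(n):
        o=arm.get_obs();F.append(o["contact_force"]);T.append(o["ft_torque"])
        if i<n-1: camera("side")
    o=arm.get_obs();R=o["eef_rot"];p=o["ee_pos"];d=(p+R[:,0]*.212)[:2]-C;r=np.linalg.norm(d);th=np.arctan2(d[1],d[0]);u=d/r;w=np.array([u[1],-u[0]])
    M=np.mean(T,0)[:2]-B;fm=np.array([-M[1],M[0]])/.212;f=np.mean(F,0)[:2]-[-.16,.2]
    print("t %.2f z %.4f r %.1f rel dot %.1f | Fm in %.2f cw %.2f | F in %.2f cw %.2f"%(o["time"],p[2],r*1e3,np.degrees(th)-45,-fm@u,fm@w,-f@u,f@w),"tilt",R[:2,0],"gz %.1f"%np.degrees(np.arctan2(R[1,2],R[0,2])))
    a=np.degrees(np.arctan2(R[1,2],R[0,2]));thd=np.degrees(th)
    print("in tool y,z: radial",R.T[1:]@np.r_[u,0],"cw",R.T[1:]@np.r_[w,0])
E
python3 -c "
from h import *
st(1)"
```

```text
t 10.82 z 0.2927 r 19.1 rel dot 2.2 | Fm in 0.34 cw 0.11 | F in 1.11 cw 0.04 tilt [0.0024 0.0016] gz -48.8
in tool y,z: radial [ 0.9945 -0.1047] cw [0.1047 0.9945]
```

move_arm(delta_pos=[[0,0.006,0],[0,0.006,0]], dr=[[0,0,0],[0,0,0]], fingers=[0,0])

```text
time: 11.08
ee_pos: [0.6319, -0.0742, 0.2927]
eef_rot: [[0.002, 0.753, 0.658], [0.001, 0.658, -0.753], [-1.0, 0.002, 0.001]]
contact_force: [-1.0, -1.3, -0.8]
opening: 0.027
```

```bash
python3 -c "
from h import *
st(4)"
```

```text
t 11.22 z 0.2927 r 20.0 rel dot 1.4 | Fm in 2.18 cw 0.50 | F in 2.12 cw 0.58 tilt [0.0019 0.001 ] gz -48.8
in tool y,z: radial [ 0.9959 -0.0905] cw [0.0905 0.9959]
```

move_arm(delta_pos=[[0,0.005,0],[0,0,0],[0,0,0],[0,0,0]], dr=[[0,0,0],[0,0,0],[0,0,0],[0,0,0]], fingers=[0,0,0,0])

```text
time: 11.72
ee_pos: [0.6323, -0.0741, 0.2927]
eef_rot: [[0.001, 0.753, 0.658], [0.0, 0.658, -0.753], [-1.0, 0.001, 0.001]]
contact_force: [-1.5, -1.9, -0.2]
opening: 0.027
```

```bash
python3 -c "
from h import *
st(4)"
```

```text
t 11.88 z 0.2927 r 20.2 rel dot 0.7 | Fm in 2.16 cw 0.63 | F in 2.53 cw 0.85 tilt [0.0014 0.0004] gz -48.8
in tool y,z: radial [ 0.9969 -0.0791] cw [0.0791 0.9969]
```

```bash
cat >> h.py <<'E'
def plan(rt=None,step=4,n=8,k=.3):
    o=arm.get_obs();R=o["eef_rot"];q=((o["ee_pos"]+R[:,0]*.212)[:2]-C)*1e3;r=np.hypot(*q);th=np.arctan2(q[1],q[0]);out=[]
    for i in range(n):
        r2=r+k*((rt or r)-r);t2=th-np.radians(step);q2=r2*np.array([np.cos(t2),np.sin(t2)]);out.append((R.T[1:]@np.r_[q2-q,0]/120).round(4).tolist());q,r,th=q2,r2,t2
    print("plan",out)
E
python3 -c "
from h import *
plan(20.4,4)"
```

```text
plan [[0.0011, 0.0117], [0.0001, 0.0118], [-0.0009, 0.0118], [-0.0018, 0.0117], [-0.0026, 0.0115], [-0.0035, 0.0113], [-0.0043, 0.0111], [-0.0051, 0.0107]]
```

move_arm(delta_pos=[[0,0.001,0.0117],[0,0.0,0.0117],[0,-0.001,0.0117],[0,-0.0015,0.0116]], dr=[[0,0,0],[0,0,0],[0,0,0],[0,0,0]], fingers=[0,0,0,0])

```text
time: 12.38
ee_pos: [0.6357, -0.0779, 0.2925]
eef_rot: [[-0.001, 0.753, 0.658], [0.002, 0.658, -0.753], [-1.0, 0.001, -0.002]]
contact_force: [-2.8, -1.1, 0.5]
opening: 0.0269
```

```bash
python3 -c "
from h import *
st(2);plan(20.4,4)"
```

```text
t 12.43 z 0.2925 r 20.2 rel dot -12.6 | Fm in 2.45 cw -1.39 | F in 2.80 cw -0.39 tilt [-0.0006  0.0021] gz -48.8
in tool y,z: radial [0.9885 0.1515] cw [-0.1515  0.9885]
plan [[-0.0018, 0.0117], [-0.0027, 0.0115], [-0.0036, 0.0113], [-0.0044, 0.011], [-0.0052, 0.0106], [-0.006, 0.0102], [-0.0067, 0.0098], [-0.0074, 0.0093]]
```

move_arm(delta_pos=[[0,-0.0018,0.0117],[0,-0.0027,0.0115],[0,-0.0036,0.0113],[0,-0.0044,0.011],[0,-0.0052,0.0106],[0,-0.006,0.0102]], dr=[[0,0,0],[0,0,0],[0,0,0],[0,0,0],[0,0,0],[0,0,0]], fingers=[0,0,0,0,0,0])

```text
time: 13.18
ee_pos: [0.6384, -0.0857, 0.2919]
eef_rot: [[-0.004, 0.753, 0.658], [0.004, 0.658, -0.753], [-1.0, 0.0, -0.005]]
contact_force: [-3.8, 1.5, 0.1]
opening: 0.0268
```

```bash
python3 -c "
from h import *
st(2);plan(20.4,4);turn()"
```

```text
t 13.22 z 0.2919 r 19.5 rel dot -34.9 | Fm in 3.24 cw -1.70 | F in 2.58 cw -1.72 tilt [-0.0035  0.004 ] gz -48.8
in tool y,z: radial [0.8569 0.5155] cw [-0.5155  0.8569]
plan [[-0.0044, 0.0108], [-0.0058, 0.0101], [-0.0068, 0.0095], [-0.0078, 0.0088], [-0.0085, 0.0081], [-0.0092, 0.0074], [-0.0098, 0.0066], [-0.0103, 0.0059]]
tilt [-0.0035  0.004  -1.    ] dr [ 0.0042 -0.0025  0.    ]
```

```bash
python3 -c "
from h import *
plan(19.2,4.2)"
```

```text
plan [[-0.0072, 0.0095], [-0.0076, 0.0091], [-0.0081, 0.0086], [-0.0086, 0.008], [-0.0091, 0.0074], [-0.0096, 0.0068], [-0.01, 0.0061], [-0.0104, 0.0054]]
```

move_arm(delta_pos=[[0,-0.0066,0.0099],[0,-0.0072,0.0094],[0,-0.0078,0.0088],[0,-0.0084,0.0082],[0,-0.009,0.0075],[0,-0.0095,0.0068]], dr=[[0,0,0],[0,0,0],[0,0,0],[0,0,0],[0,0,0],[0,0,0]], fingers=[0,0,0,0,0,0])

```text
time: 13.98
ee_pos: [0.638, -0.0939, 0.2917]
eef_rot: [[-0.004, 0.753, 0.658], [0.006, 0.658, -0.753], [-1.0, 0.001, -0.007]]
contact_force: [-3.5, 3.2, 0.7]
opening: 0.027
```

```bash
python3 -c "
from h import *
st(2);plan(0,4.2);turn()"
```

```text
t 14.03 z 0.2917 r 19.1 rel dot -58.4 | Fm in 4.22 cw -2.02 | F in 3.92 cw -1.42 tilt [-0.0042  0.0057] gz -48.8
in tool y,z: radial [0.5791 0.8152] cw [-0.8152  0.5791]
plan [[-0.0097, 0.0064], [-0.0102, 0.0057], [-0.0106, 0.0049], [-0.0109, 0.0041], [-0.0112, 0.0033], [-0.0114, 0.0025], [-0.0115, 0.0016], [-0.0116, 0.0008]]
tilt [-0.0042  0.0057 -1.    ] dr [ 0.0043 -0.0034 -0.0003]
```

```bash
echo 'C=np.array([.6173,-.0867])' >> h.py; python3 -c "
from h import *
st(1);plan(20.3,4.2)"
```

```text
t 14.03 z 0.2917 r 20.7 rel dot -62.5 | Fm in 4.33 cw -1.01 | F in 3.92 cw -0.46 tilt [-0.0042  0.0057] gz -48.8
in tool y,z: radial [0.5197 0.8543] cw [-0.8543  0.5197]
plan [[-0.0115, 0.0053], [-0.0117, 0.0047], [-0.0119, 0.004], [-0.012, 0.0032], [-0.0122, 0.0024], [-0.0123, 0.0016], [-0.0124, 0.0008], [-0.0124, -0.0001]]
```

move_arm(delta_pos=[[0,-0.0115,0.005],[0,-0.0117,0.0044],[0,-0.0119,0.0038],[0,-0.012,0.003],[0,-0.0122,0.0022],[0,-0.0123,0.0014]], dr=[[0,0,0],[0,0,0],[0,0,0],[0,0,0],[0,0,0],[0,0,0]], fingers=[0,0,0,0,0,0])

```text
time: 14.78
ee_pos: [0.6333, -0.1017, 0.292]
eef_rot: [[-0.001, 0.753, 0.658], [0.006, 0.658, -0.753], [-1.0, 0.003, -0.005]]
contact_force: [-1.2, 3.2, -0.3]
opening: 0.0271
```

```bash
python3 -c "
from h import *
st(2);plan(20,4.2);turn()"
```

```text
t 14.82 z 0.2920 r 20.9 rel dot -86.7 | Fm in 3.55 cw -1.33 | F in 2.58 cw -1.43 tilt [-0.0014  0.006 ] gz -48.8
in tool y,z: radial [0.1248 0.9922] cw [-0.9922  0.1248]
plan [[-0.0129, -0.0012], [-0.0126, -0.0015], [-0.0124, -0.0019], [-0.0122, -0.0024], [-0.012, -0.0031], [-0.0117, -0.0038], [-0.0114, -0.0045], [-0.0111, -0.0052]]
tilt [-0.0014  0.006  -1.    ] dr [ 0.0043 -0.0026 -0.0014]
```

move_arm(delta_pos=[[0,-0.0127,-0.0004],[0,-0.0126,-0.0012],[0,-0.0125,-0.002],[0,-0.0123,-0.0028],[0,-0.012,-0.0036],[0,-0.0117,-0.0044],[0,-0.0114,-0.0052]], dr=[[0,0,0],[0,0,0],[0,0,0],[0,0,0],[0,0,0],[0,0,0],[0,0,0]], fingers=[0,0,0,0,0,0,0])

```text
time: 15.7
ee_pos: [0.6242, -0.1074, 0.2926]
eef_rot: [[0.003, 0.753, 0.658], [0.005, 0.658, -0.753], [-1.0, 0.005, -0.002]]
contact_force: [1.3, 3.1, 0.1]
opening: 0.0267
```

```bash
python3 -c "
from h import *
st(2);plan(0,4.2);turn()"
```

```text
t 15.75 z 0.2927 r 21.0 rel dot -114.7 | Fm in 2.76 cw -1.13 | F in 2.45 cw -1.58 tilt [0.0025 0.0049] gz -48.8
in tool y,z: radial [-0.3555  0.9347] cw [-0.9347 -0.3555]
plan [[-0.0118, -0.005], [-0.0114, -0.0059], [-0.011, -0.0067], [-0.0105, -0.0075], [-0.0099, -0.0082], [-0.0093, -0.0089], [-0.0086, -0.0096], [-0.0079, -0.0102]]
tilt [ 0.0025  0.0049 -1.    ] dr [ 0.0042 -0.001  -0.0024]
```

move_arm(delta_pos=[[0,-0.0119,-0.0046],[0,-0.0115,-0.0055],[0,-0.0111,-0.0064],[0,-0.0106,-0.0072],[0,-0.01,-0.008],[0,-0.0094,-0.0087],[0,-0.0087,-0.0094]], dr=[[0,0,0],[0,0,0],[0,0,0],[0,0,0],[0,0,0],[0,0,0],[0,0,0]], fingers=[0,0,0,0,0,0,0])

```text
time: 16.62
ee_pos: [0.6137, -0.1086, 0.2932]
eef_rot: [[0.006, 0.753, 0.658], [0.005, 0.658, -0.753], [-1.0, 0.008, 0.001]]
contact_force: [2.0, 3.4, -0.4]
opening: 0.0265
```

```bash
python3 -c "
from h import *
st(2);plan(0,4.2);turn()"
```

```text
t 16.68 z 0.2933 r 21.1 rel dot -142.0 | Fm in 3.44 cw -1.08 | F in 3.58 cw -1.33 tilt [0.006  0.0048] gz -48.8
in tool y,z: radial [-0.7448  0.6673] cw [-0.6672 -0.7448]
plan [[-0.0082, -0.0099], [-0.0075, -0.0105], [-0.0067, -0.011], [-0.0059, -0.0115], [-0.005, -0.0119], [-0.0041, -0.0122], [-0.0032, -0.0125], [-0.0023, -0.0127]]
tilt [ 0.006   0.0048 -1.    ] dr [ 0.0043  0.0001 -0.0037]
```

move_arm(delta_pos=[[0,-0.0082,-0.0099],[0,-0.0075,-0.0105],[0,-0.0067,-0.011],[0,-0.0059,-0.0115],[0,-0.005,-0.0119],[0,-0.0041,-0.0122],[0,-0.0032,-0.0125]], dr=[[0,0,0],[0,0,0],[0,0,0],[0,0,0],[0,0,0],[0,0,0],[0,0,0]], fingers=[0,0,0,0,0,0,0])

```text
time: 17.55
ee_pos: [0.6038, -0.1049, 0.2939]
eef_rot: [[0.01, 0.753, 0.658], [0.003, 0.658, -0.753], [-1.0, 0.01, 0.004]]
contact_force: [3.9, 1.9, -0.0]
opening: 0.0268
```

```bash
python3 -c "
from h import *
st(2);plan(0,4.2);turn()"
```

```text
t 17.60 z 0.2939 r 20.9 rel dot -168.7 | Fm in 4.02 cw -1.26 | F in 3.56 cw -1.09 tilt [0.0099 0.0033] gz -48.8
in tool y,z: radial [-0.9652  0.2613] cw [-0.2613 -0.9652]
plan [[-0.0029, -0.0124], [-0.002, -0.0126], [-0.001, -0.0127], [-0.0001, -0.0128], [0.0008, -0.0128], [0.0018, -0.0127], [0.0027, -0.0125], [0.0036, -0.0123]]
tilt [ 0.0099  0.0033 -0.9999] dr [ 0.0042  0.0019 -0.0046]
```

move_arm(delta_pos=[[0.002,-0.0022,-0.0124],[0.002,-0.0014,-0.0126],[0.002,-0.0005,-0.0127],[0.002,0.0004,-0.0128],[0.002,0.0012,-0.0128],[0,0.0022,-0.0127],[0,0.0031,-0.0125]], dr=[[0,0,0],[0,0,0],[0,0,0],[0,0,0],[0,0,0],[0,0,0],[0,0,0]], fingers=[0,0,0,0,0,0,0])

```text
time: 18.48
ee_pos: [0.5971, -0.0971, 0.2935]
eef_rot: [[0.014, 0.753, 0.658], [0.0, 0.658, -0.753], [-1.0, 0.011, 0.009]]
contact_force: [5.4, -0.5, -1.1]
opening: 0.0267
```

```bash
python3 -c "
from h import *
st(2);plan(0,4.2);turn()"
```

```text
t 18.52 z 0.2935 r 20.2 rel dot -195.0 | Fm in 4.23 cw -1.65 | F in 4.72 cw -2.47 tilt [0.0133 0.0007] gz -48.8
in tool y,z: radial [-0.981  -0.1939] cw [ 0.194 -0.981]
plan [[0.0028, -0.012], [0.0037, -0.0118], [0.0046, -0.0115], [0.0054, -0.0111], [0.0062, -0.0107], [0.0069, -0.0102], [0.0077, -0.0097], [0.0084, -0.0091]]
tilt [ 0.0133  0.0007 -0.9999] dr [ 0.0042  0.0039 -0.005 ]
```

move_arm(delta_pos=[[0,0.0058,-0.0116],[0,0.0052,-0.0116],[0,0.0056,-0.0113],[0,0.0062,-0.0109],[0,0.0069,-0.0105]], dr=[[0,0,0],[0,0,0],[0,0,0],[0,0,0],[0,0,0]], fingers=[0,0,0,0,0])

```text
time: 19.15
ee_pos: [0.5951, -0.0898, 0.2934]
eef_rot: [[0.013, 0.753, 0.658], [-0.001, 0.658, -0.753], [-1.0, 0.009, 0.009]]
contact_force: [3.4, -1.9, 0.3]
opening: 0.0273
```

```bash
python3 -c "
from h import *
st(2);plan(0,4.2);turn()"
```

```text
t 19.20 z 0.2933 r 19.8 rel dot -216.1 | Fm in 3.75 cw -1.50 | F in 3.56 cw -1.94 tilt [ 0.0129 -0.0007] gz -48.8
in tool y,z: radial [-0.8457 -0.5336] cw [ 0.5336 -0.8457]
plan [[0.0068, -0.01], [0.0075, -0.0094], [0.0082, -0.0089], [0.0088, -0.0082], [0.0094, -0.0076], [0.0099, -0.0069], [0.0104, -0.0061], [0.0108, -0.0053]]
tilt [ 0.0129 -0.0007 -0.9999] dr [ 0.0042  0.0043 -0.0044]
```

move_arm(delta_pos=[[0,0.0075,-0.0096],[0,0.0081,-0.0091],[0,0.0087,-0.0086],[0,0.0093,-0.0079],[0,0.0098,-0.0073],[0,0.0103,-0.0066]], dr=[[0,0,0],[0,0,0],[0,0,0],[0,0,0],[0,0,0],[0,0,0]], fingers=[0,0,0,0,0,0])

```text
time: 19.95
ee_pos: [0.5959, -0.0812, 0.2934]
eef_rot: [[0.012, 0.753, 0.658], [-0.003, 0.658, -0.753], [-1.0, 0.008, 0.01]]
contact_force: [3.1, -3.0, 0.3]
opening: 0.0266
```

```bash
python3 -c "
from h import *
st(2);plan(0,4.2);turn()"
```

```text
t 20.00 z 0.2934 r 19.4 rel dot 119.4 | Fm in 4.15 cw -1.62 | F in 4.16 cw -1.89 tilt [ 0.0125 -0.0024] gz -48.8
in tool y,z: radial [-0.5479 -0.8364] cw [ 0.8365 -0.548 ]
plan [[0.0101, -0.0061], [0.0106, -0.0054], [0.0109, -0.0046], [0.0112, -0.0038], [0.0115, -0.0029], [0.0117, -0.0021], [0.0118, -0.0012], [0.0118, -0.0004]]
tilt [ 0.0125 -0.0024 -0.9999] dr [ 0.0042  0.0048 -0.0038]
```

move_arm(delta_pos=[[0,0.0115,-0.004],[0,0.011,-0.0047],[0,0.0112,-0.004],[0,0.0115,-0.0032],[0,0.0117,-0.0023],[0,0.0119,-0.0015]], dr=[[0,0,0],[0,0,0],[0,0,0],[0,0,0],[0,0,0],[0,0,0]], fingers=[0,0,0,0,0,0])

```text
time: 20.75
ee_pos: [0.6003, -0.0739, 0.2931]
eef_rot: [[0.01, 0.753, 0.658], [-0.003, 0.658, -0.753], [-1.0, 0.005, 0.009]]
contact_force: [2.4, -3.2, -0.2]
opening: 0.0268
```

```bash
python3 -c "
from h import *
st(2);plan(0,4.2);turn()"
```

```text
t 20.80 z 0.2931 r 19.2 rel dot 95.1 | Fm in 4.34 cw -1.71 | F in 4.28 cw -1.47 tilt [ 0.01   -0.0032] gz -48.8
in tool y,z: radial [-0.1557 -0.9878] cw [ 0.9878 -0.1557]
plan [[0.0116, -0.0014], [0.0117, -0.0005], [0.0117, 0.0003], [0.0117, 0.0012], [0.0115, 0.002], [0.0114, 0.0029], [0.0111, 0.0037], [0.0108, 0.0045]]
tilt [ 0.01   -0.0032 -0.9999] dr [ 0.0042  0.0043 -0.0026]
```

move_arm(delta_pos=[[0,0.0122,0.0028],[0,0.0119,0.0005],[0,0.0118,0.0013],[0,0.0116,0.0022],[0,0.0115,0.003],[0,0.0112,0.0038]], dr=[[0,0,0],[0,0,0],[0,0,0],[0,0,0],[0,0,0],[0,0,0]], fingers=[0,0,0,0,0,0])

```text
time: 21.55
ee_pos: [0.6075, -0.0692, 0.2925]
eef_rot: [[0.006, 0.753, 0.658], [-0.003, 0.658, -0.753], [-1.0, 0.002, 0.006]]
contact_force: [-0.6, -4.2, 0.2]
opening: 0.0268
```

```bash
python3 -c "
from h import *
st(2);plan(0,4.2);turn()"
```

```text
t 21.60 z 0.2925 r 18.9 rel dot 71.2 | Fm in 3.76 cw -1.30 | F in 3.58 cw -1.71 tilt [ 0.0062 -0.0029] gz -48.8
in tool y,z: radial [ 0.2583 -0.9661] cw [0.9661 0.2583]
plan [[0.011, 0.0034], [0.0108, 0.0042], [0.0104, 0.005], [0.01, 0.0057], [0.0096, 0.0064], [0.0091, 0.0071], [0.0086, 0.0078], [0.008, 0.0084]]
tilt [ 0.0062 -0.0029 -1.    ] dr [ 0.0043  0.003  -0.0014]
```

move_arm(delta_pos=[[0,0.0109,0.004],[0,0.0107,0.0045],[0,0.0103,0.0053],[0,0.0099,0.006],[0,0.0095,0.0066],[0,0.009,0.0073]], dr=[[0,0,0],[0,0,0],[0,0,0],[0,0,0],[0,0,0],[0,0,0]], fingers=[0,0,0,0,0,0])

```text
time: 22.35
ee_pos: [0.6154, -0.0672, 0.2919]
eef_rot: [[0.002, 0.753, 0.658], [-0.002, 0.658, -0.753], [-1.0, 0.0, 0.003]]
contact_force: [-1.6, -3.5, 0.6]
opening: 0.0269
```

```bash
python3 -c "
from h import *
st(2);plan(0,4.2);turn()"
```

```text
t 22.40 z 0.2919 r 19.0 rel dot 48.2 | Fm in 3.87 cw -1.44 | F in 3.58 cw -0.97 tilt [ 0.0029 -0.0024] gz -48.8
in tool y,z: radial [ 0.6148 -0.7887] cw [0.7887 0.6148]
plan [[0.0089, 0.0075], [0.0083, 0.0081], [0.0077, 0.0087], [0.007, 0.0092], [0.0064, 0.0097], [0.0056, 0.0102], [0.0049, 0.0105], [0.0041, 0.0109]]
tilt [ 0.0029 -0.0024 -1.    ] dr [ 0.0043  0.0017 -0.0003]
```

move_arm(delta_pos=[[0,0.0089,0.0077],[0,0.0083,0.0082],[0,0.0077,0.0088],[0,0.007,0.0093],[0,0.0064,0.0098],[0,0.0056,0.0102]], dr=[[0,0,0],[0,0,0],[0,0,0],[0,0,0],[0,0,0],[0,0,0]], fingers=[0,0,0,0,0,0])

```text
time: 23.15
ee_pos: [0.6236, -0.0683, 0.2913]
eef_rot: [[-0.001, 0.753, 0.658], [-0.001, 0.658, -0.753], [-1.0, -0.002, 0.0]]
contact_force: [-2.9, -3.2, 0.7]
opening: 0.0266
```

```bash
python3 -c "
from h import *
st(2);plan(0,4.2);turn()"
```

```text
t 23.20 z 0.2913 r 19.1 rel dot 25.7 | Fm in 4.00 cw -1.63 | F in 3.93 cw -1.41 tilt [-0.0006 -0.0013] gz -48.8
in tool y,z: radial [ 0.8702 -0.4926] cw [0.4926 0.8702]
plan [[0.0054, 0.0104], [0.0046, 0.0107], [0.0038, 0.011], [0.003, 0.0113], [0.0022, 0.0115], [0.0013, 0.0116], [0.0005, 0.0117], [-0.0004, 0.0117]]
tilt [-0.0006 -0.0013 -1.    ] dr [0.0043 0.0003 0.0006]
```

move_arm(delta_pos=[[0,0.0048,0.0108],[0,0.0043,0.0109],[0,0.0036,0.0111],[0,0.0028,0.0114],[0,0.002,0.0115],[0,0.0012,0.0116],[0,0.0004,0.0117]], dr=[[0,0,0],[0,0,0],[0,0,0],[0,0,0],[0,0,0],[0,0,0],[0,0,0]], fingers=[0,0,0,0,0,0,0])

```text
time: 24.08
ee_pos: [0.6319, -0.0734, 0.2907]
eef_rot: [[-0.003, 0.753, 0.659], [0.001, 0.659, -0.753], [-1.0, -0.001, -0.003]]
contact_force: [-4.3, -2.0, -0.5]
opening: 0.0272
```

```bash
python3 -c "
from h import *
st(2);plan(0,4.2);turn()"
```

```text
t 24.12 z 0.2907 r 19.4 rel dot -1.6 | Fm in 3.27 cw -1.44 | F in 3.78 cw -0.55 tilt [-0.0027  0.0009] gz -48.8
in tool y,z: radial [ 0.9992 -0.0395] cw [0.0395 0.9992]
plan [[0.0, 0.0118], [-0.0008, 0.0118], [-0.0017, 0.0117], [-0.0026, 0.0116], [-0.0034, 0.0113], [-0.0042, 0.0111], [-0.005, 0.0107], [-0.0058, 0.0103]]
tilt [-0.0027  0.0009 -1.    ] dr [ 0.0044 -0.0012  0.0007]
```

move_arm(delta_pos=[[0,0,0.0118],[0,0,0],[0,0,0],[0,0,0],[0,-0.0006,0.0118],[0,-0.001,0.0118],[0,0,0],[0,0,0]], dr=[[0,0,0],[0,0,0],[0,0,0],[0,0,0],[0,0,0],[0,0,0],[0,0,0],[0,0,0]], fingers=[0,0,0,0,0,0,0,0])

```text
time: 25.12
ee_pos: [0.6348, -0.0769, 0.2906]
eef_rot: [[-0.003, 0.753, 0.658], [0.002, 0.658, -0.753], [-1.0, -0.001, -0.003]]
contact_force: [-3.3, -1.0, 0.2]
opening: 0.0271
```

```bash
python3 -c "
from h import *
st(5);plan(0,4.2);turn()"
```

```text
t 25.32 z 0.2906 r 19.7 rel dot -13.8 | Fm in 3.17 cw -0.97 | F in 3.27 cw -0.47 tilt [-0.0029  0.0015] gz -48.8
in tool y,z: radial [0.9848 0.1738] cw [-0.1738  0.9848]
plan [[-0.0025, 0.0117], [-0.0034, 0.0115], [-0.0042, 0.0112], [-0.005, 0.0109], [-0.0058, 0.0105], [-0.0066, 0.0101], [-0.0073, 0.0095], [-0.008, 0.009]]
tilt [-0.0029  0.0015 -1.    ] dr [ 0.0044 -0.0015  0.0006]
```

move_arm(delta_pos=[[0,-0.03,-0.006],[0,-0.03,-0.006],[0,-0.03,-0.006],[0,0,0],[-0.15,0,0],[-0.2,0,0],[-0.2,0,0],[0,0,0]], dr=[[0,0,0],[0,0,0],[0,0,0],[0,0,0],[0,0,0],[0,0,0],[0,0,0],[0,0,0]], fingers=[0,0,0,0,0,0,0,0])

```text
time: 26.32
ee_pos: [0.6256, -0.0826, 0.3587]
eef_rot: [[0.003, 0.753, 0.658], [0.002, 0.658, -0.753], [-1.0, 0.004, 0.0]]
contact_force: [0.8, 0.4, -0.8]
opening: 0.0273
```

```bash
python3 -c "
from h import *
to([.5706,.3008,.345]);turn(-50.13)"
```

```text
t 26.325 pos [ 0.6256 -0.0826  0.3587] az -48.83093740534079 F [ 0.7811  0.376  -0.7958] delta [ 0.1196  1.7572 -2.7068]
tilt [ 0.0032  0.0022 -1.    ] dr [ 0.0108  0.0002 -0.0018]
```

move_arm(delta_pos=[[0,0.18,-0.27],[0,0.2,-0.3],[0,0.2,-0.3],[0,0.2,-0.3],[0,0.2,-0.3],[0,0.2,-0.3],[0,0.2,-0.3],[0,0.2,-0.3]], dr=[[0.011,0,0],[0,0,0],[0,0,0],[0,0,0],[0,0,0],[0,0,0],[0,0,0],[0,0,0]], fingers=[0,0,0,0,0,0,0,0])

```text
time: 27.32
ee_pos: [0.5872, 0.2639, 0.3481]
eef_rot: [[-0.009, 0.773, 0.635], [0.001, 0.635, -0.773], [-1.0, -0.006, -0.006]]
contact_force: [0.5, 0.6, -0.8]
opening: 0.0268
```

move_arm(delta_pos=[[0,0.08,-0.13],[0,0,0],[0,0,0],[0,0,0]], dr=[[0,0,0],[0,0,0],[0,0,0],[0,0,0]], fingers=[0,0,0,0])

```text
time: 27.82
ee_pos: [0.5842, 0.2826, 0.3447]
eef_rot: [[-0.013, 0.771, 0.636], [-0.001, 0.636, -0.771], [-1.0, -0.011, -0.007]]
contact_force: [0.1, 0.1, -1.4]
opening: 0.027
```

```bash
python3 -c "
from h import *
camera('side');camera('side')
to([.5706,.3008,.29]);turn(-50.13)"
```

```text
t 27.925 pos [0.5842 0.2827 0.3449] az -50.49572507136732 F [-0.1432  0.2458 -1.2133] delta [ 0.4587  0.0132 -0.1855]
tilt [-0.0123 -0.001  -0.9999] dr [-0.003  -0.0034  0.0048]
```

move_arm(delta_pos=[[0.1,0.008,-0.1],[0.1,0.005,-0.085],[0,0,0],[0,0,0]], dr=[[-0.002,-0.006,0.0084],[0,0,0],[0,0,0],[0,0,0]], fingers=[0,0,0,0])

```text
time: 28.42
ee_pos: [0.5719, 0.2992, 0.321]
eef_rot: [[0.011, 0.771, 0.637], [0.0, 0.637, -0.771], [-1.0, 0.009, 0.006]]
contact_force: [-1.2, -0.2, -0.8]
opening: 0.0268
```

```bash
python3 -c "
from h import *
camera('side');camera('side')
to([.5706,.3008,.29]);turn(-50.13)"
```

```text
t 28.525 pos [0.5719 0.2991 0.321 ] az -50.438257418386435 F [ 0.7113 -0.2631 -1.4394] delta [ 0.258  -0.0016 -0.0196]
tilt [ 0.0107  0.0005 -0.9999] dr [-0.0026  0.0031 -0.0041]
```

move_arm(delta_pos=[[0.1,0.0,-0.02],[0.15,0,0],[0,0,0],[0,0,0]], dr=[[0,0,0],[0,0,0],[0,0,0],[0,0,0]], fingers=[0,0,0,0])

```text
time: 29.02
ee_pos: [0.5709, 0.3008, 0.2898]
eef_rot: [[0.011, 0.771, 0.636], [0.001, 0.636, -0.771], [-1.0, 0.009, 0.007]]
contact_force: [0.1, 0.4, 0.4]
opening: 0.0266
```

```bash
python3 -c "
from h import *
camera('side');camera('side')
to([.5706,.3008,.232]);turn(-50.13)"
```

```text
t 29.125 pos [0.5709 0.3008 0.2899] az -50.474682952330475 F [-0.0007 -0.0464 -1.1672] delta [ 0.4823 -0.0062 -0.0048]
tilt [ 0.0114  0.0009 -0.9999] dr [-0.0029  0.0032 -0.0044]
```

move_arm(delta_pos=[[0.08,-0.003,-0.003],[0.08,0,0],[0.08,0,0],[0.08,0,0],[0.06,0,0],[0,0,0],[0,0,0]], dr=[[0,0,0],[0,0,0],[0,0,0],[0,0,0],[0,0,0],[0,0,0],[0,0,0]], fingers=[0,0,0,0,0,0,0])

```text
time: 30.0
ee_pos: [0.571, 0.3009, 0.2412]
eef_rot: [[0.012, 0.771, 0.636], [0.001, 0.636, -0.771], [-1.0, 0.01, 0.007]]
contact_force: [0.7, 0.1, -1.2]
opening: 0.0271
```

```bash
python3 -c "
from h import *
camera('side');camera('side')
to([.5706,.3008,.232]);turn(-50.13);print(arm.get_obs()['ft_torque'])"
```

```text
t 30.1 pos [0.5709 0.3009 0.2413] az -50.473474741166115 F [-0.0066 -0.2301 -0.1332] delta [ 0.0773 -0.0034 -0.0018]
tilt [ 0.0117  0.0009 -0.9999] dr [-0.0028  0.0032 -0.0046]
[ 0.0294  0.0217 -0.015 ]
```

In the hole with no contact and 9 mm to go. Lowering until it seats.

move_arm(delta_pos=[[0.035,0,0],[0.03,0,0],[0.01,0,0],[0,0,0],[0,0,0]], dr=[[0,0,0],[0,0,0],[0,0,0],[0,0,0],[0,0,0]], fingers=[0,0,0,0,0])

```text
time: 30.72
ee_pos: [0.5712, 0.301, 0.2323]
eef_rot: [[0.013, 0.771, 0.636], [0.001, 0.636, -0.771], [-1.0, 0.011, 0.007]]
contact_force: [-0.2, 0.2, -1.1]
opening: 0.0269
```

```bash
python3 -c "
from h import *
for i in range(3): camera('side');to([.5706,.3008,.232])"
```

```text
t 30.775 pos [0.5711 0.301  0.2323] az -50.473638569438805 F [-0.1902  0.291  -1.2139] delta [ 0.0022 -0.0044 -0.0019]
t 30.825 pos [0.5712 0.301  0.2323] az -50.47414646351132 F [ 0.1505  0.8695 -1.0744] delta [ 0.0025 -0.0046 -0.0018]
t 30.875 pos [0.5712 0.3009 0.2323] az -50.473482435065684 F [ 0.3724  0.1768 -0.5119] delta [ 0.0024 -0.0044 -0.0021]
```

move_arm(delta_pos=[[0.005,0,0],[0,0,0],[0,0,0],[0,0,0],[0,0,0],[0,0,0],[0,0,0]], dr=[[0,0,0],[0,0,0],[0,0,0],[0,0,0],[0,0,0],[0,0,0],[0,0,0]], fingers=[0,0.4,0.5,1,1,1,1])

```text
time: 31.75
ee_pos: [0.5714, 0.3011, 0.2324]
eef_rot: [[0.014, 0.771, 0.636], [0.002, 0.636, -0.771], [-1.0, 0.012, 0.008]]
contact_force: [-1.2, -0.2, 0.0]
opening: 0.0856
```

move_arm(delta_pos=[[-0.1,0,0],[-0.2,0,0],[-0.3,0,0],[-0.4,0,0],[0,0,0],[0,0,0]], dr=[[0,0,0],[0,0,0],[0,0,0],[0,0,0],[0,0,0],[0,0,0]], fingers=[1,1,1,1,1,1])

```text
time: 32.5
ee_pos: [0.5694, 0.3007, 0.3594]
eef_rot: [[0.016, 0.771, 0.636], [0.003, 0.636, -0.771], [-1.0, 0.014, 0.008]]
contact_force: [0.4, -0.3, -1.3]
opening: 0.0851
```

Run:
```python
from h import *
o=arm.get_obs();print(o["ee_pos"],o["contact_force"],o["opening"])
m=camera_model("wrist");w=camera("wrist")[...,::-1].copy();print(m["mtx"][0][0])
s=camera("scene")[...,::-1];d=camera("side")[...,::-1]
f=lambda i,x,y,wd=100,h=75:cv2.resize(i[y:y+h,x:x+wd],(400,300),interpolation=cv2.INTER_CUBIC)
cv2.imwrite("pics/c9.png",np.vstack([np.hstack([f(s,415,315),f(d,190,300)]),np.hstack([cv2.resize(w,(400,300)),cv2.resize(s,(400,300))])]))
```

```text
[0.5694 0.3007 0.3594] [ 0.4308 -0.3116 -1.2903] 0.08514204428804911
360.238805173126
```

View pics/c9.png

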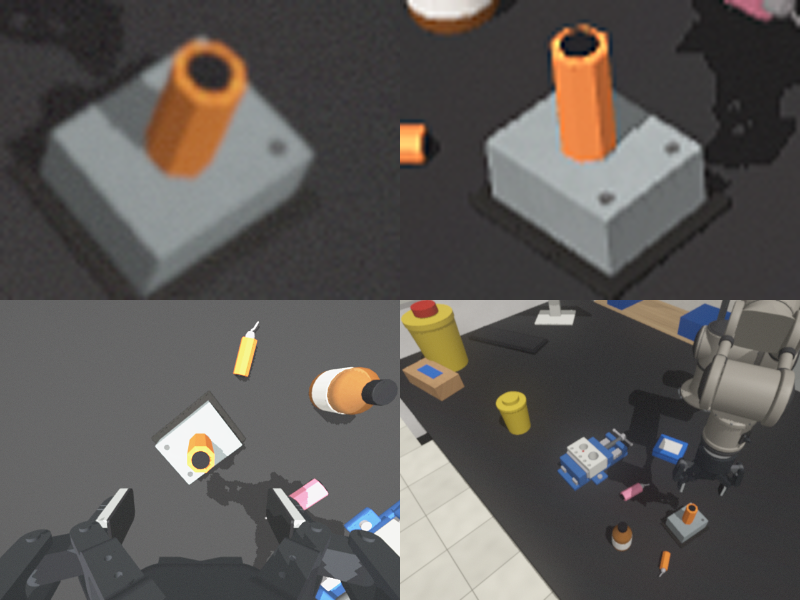

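The tool is upright in the stand. I'll compare its cap and base pixels with the first pictures to check that it's seated.

Run:
```python
from h import *
for n,(x,y) in(("scene",(415,315)),("side",(190,300))):
    m=camera_model(n);R=cv2.Rodrigues(np.array(m["rvec"]))[0]
    a=cv2.imread(f"pics/{n}0.png");b=camera(n)[...,::-1].copy();cv2.imwrite(f"pics/{n}9.png",b)
    for im in(a,b):
        c=im[y:y+75,x+25:x+75] if n=="side" else im[y:y+75,x+30:x+70]
        hs=cv2.cvtColor(c,cv2.COLOR_BGR2HSV);k=cv2.inRange(hs,(3,130,80),(20,255,255))
        cs,_=cv2.findContours(k,cv2.RETR_EXTERNAL,cv2.CHAIN_APPROX_NONE);c=max(cs,key=cv2.contourArea);M=cv2.moments(cv2.convexHull(c));print(n,M["m10"]/M["m00"],M["m01"]/M["m00"],M["m00"],cv2.boundingRect(c))
    P=np.array([.57,.3,.08]);p=lambda q:cv2.projectPoints(np.array(q)[None],np.array(m["rvec"]),np.array(m["tvec"]),np.array(m["mtx"]),None)[0].ravel()
    print("J px/mm",[(p(P+np.eye(3)[i]*1e-3)-p(P)).round(3) for i in range(3)])
```

```text
scene 19.877126654064273 25.786074354127283 529.0 (8, 10, 25, 33)
scene 18.521495327102805 26.20778816199377 535.0 (7, 10, 25, 34)
J px/mm [array([-0.344,  0.371]), array([0.489, 0.378]), array([ 0.12 , -0.282])]
side 21.141425818882464 23.303660886319843 432.5 (13, 7, 17, 34)
side 20.41589861751152 22.500768049155145 434.0 (12, 6, 17, 34)
J px/mm [array([-0.404, -0.155]), array([-0.276,  0.291]), array([-0.036, -0.365])]
```

```bash
python3 -c "
from bench import arm
print(arm.get_obs()['time'],arm.finish_job())"
```

```text
the job is handed in; nothing more can be done
32.75 None
```

I took the orange deburring tool from its stand and hooked its blade into the dotted well. I drew it clockwise once round the rim from the dot, a few degrees past it, put it back in the stand and handed in at 32.75 s. There was no verdict, so I can't confirm that each judged step counted.

- **Pressure:** most readings were 3 to 4.5 N. They were about 2.2–2.5 N at the start on the dot and peaked near 5 N around the half-way point. That is inside the 1–6 N limits but above the 3 to 4 N you asked for in places. I read the force only between moves, so anything in between was not seen.
- **Well position:** my camera estimate of the well centre was about 2 mm off. I corrected it from the contact forces during the first quarter of the lap.
- **Tool in its stand:** the last pictures show it upright in the hole. It stands about 2.7 mm to one side of where it started (limit 5 mm) and about 0.4 mm higher (limit 3 mm).
- **Gripper and other objects:** the gripper is open, above the tool and clear of it. The bottle, slide box and yellow pot looked undisturbed, but I judged that by eye and did not measure them.

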